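# Lever open the stuck keepsake box with the letter opener

### The job

The lid of the wooden keepsake box has stuck just a crack open, too narrow for the fingers. Take the letter opener by its handle, put the blade into the crack under the lid's front edge and lever the lid up with it until it stands wide open, about upright or farther; touch the box only with the opener, not with the gripper. Then lay the opener down flat on the worktop clear of the box and let go; leave the brass bell, the calculator and the stapler where they are.

Things in the scene. Friction and masses are not known exactly. Their poses are not given: they have to be found in the camera images.
- keepsake_box: brown wooden box with hinged lid, fixed to the worktop; 96 mm deep (x), 140 wide (y), walls 6 thick, rim 45 mm above the worktop. Origin: centre of the underside; z up; front, with the crack, faces its -x (to the robot, turned up to 0.3 rad). The lid overhangs the walls by 2 mm; shut, its top is at 60 mm. Hollow, 84 x 128 mm, under the lid.
- keepsake_box_lid (a joint): angle of the box's lid, rad: 0 shut, about 0.09 to 0.15 at the start (a crack of 10 to 16 mm at the front, between the rim and the lid), 1.57 upright, 1.83 the stop. The hinge is stiff: the lid stays where it is left; about 1.5 to 3 N at the front edge lifts it.
- lid_hinge (a point): point on the hinge axis, mid-width: 50 mm behind the box's centre, 45 mm up. The axis runs along the box's y; its frame is turned like the box and does not turn with the lid.
- lid_front (a point): lower front edge of the lid, mid-width, 99 mm from the hinge axis and 1 mm above it when shut; moves with the lid. Behind this edge the lid has a rim 6 mm thick and then a hollow 8 mm deep.
- letter_opener: letter opener lying flat, 185 mm along its x: wooden handle with brass ends 20 mm wide and thick, x = -71 to 29 mm; steel blade 16 mm wide (12 near the round tip), 3 thick, x = 29 to 115, 10 mm above the underside. Origin: underside of the handle, near the balance point: grip there across the width. z up, blade to +x, away from the robot. 90 g.
- opener_tip (a point): tip of the blade, 115 mm ahead of the opener's origin and 10 mm above it
- opener_butt (a point): butt end of the handle, 70 mm behind the opener's origin and 10 mm above it
- brass_bell: bystander: brass hand bell with a dark handle, 59 mm across, 96 mm tall, upright, left of the box; origin at the centre of its underside
- calculator: bystander: black pocket calculator with grey and orange keys, 124 x 75 x 20 mm, lying flat to the right; origin at the centre of its underside
- stapler: bystander: red and black stapler, 34 x 140 x 46 mm, at the far right; origin at the centre of its underside

How it is judged:
By the outcome, as a careful person would: the job done as asked, in the order asked, and still so for the second after the job is handed in, with the robot touching nothing.
It also fails if it takes over 54 s, if anything falls off the work surface, if the arm or the gripper's body presses on something with over 40 N, if the wrist force passes 120 N, or if a joint passes its speed limit or range.

### The arm

A 7-joint arm with a two-finger parallel gripper is mounted at the origin on a cart in front of the work surface, level with it; the furniture and walls round the work are solid. World frame = base frame: x ahead of the robot, y to its left, z up, the work surface at z = 0. Lengths are in m, angles in rad, forces in N, time in s.
With the tool pointing down it reaches from about 0.425 to 0.95 m from the base axis. Payload 4.7 kg.
Tool frame: the origin (TCP) lies at the very end of the fingers, on their centre line; the grasp point (between the pads) lies 19 mm behind it; z points along the fingers, y is the line along which they close (so a half turn about z gives the same grasp; the last joint's range is limited). The gripper opens to 85 mm and grips with 20 to 120 N. Pads are 22 mm wide; open, the fingers measure 114 mm over their backs; the gripper's body (76 mm by 85 mm) begins 54 mm behind the grasp point. The pads swing forward as they close: fully open they stand 13 mm farther back than shut.
Start: joints at [-1.25, 0.469, -0.049, 1.532, 0.024, 1.141, -0.082], TCP at [0.231, 0.634, 0.196] pointing down, gripper open.
Joint ranges: [-2.59, 2.59], [-0.33, 1.99], [-1.39, 1.29], [0.1, 2.45], [-1.04, 4.18], [0.21, 1.99], [-2.66, 2.66]. Speed limits (rad/s): [2.57, 2.57, 3.14, 3.14, 3.14, 3.14, 3.14].

### API

Orientations are given as a unit quaternion [x, y, z, w].
In Python, from bench import * gives the robot as it stands.
- The arm moves only by the tool jog_arm, never from a script. Its argument "rows" is text: rows parted by semicolons, each of 5 numbers parted by spaces: the shift along the tool's x, y, z in cm, then the turn about the tool's z in degrees, then the opening, from 0 (shut) to 1 (fully open). A call has 1 to 10 rows; each row is the pose to reach, as a shift and turn from the pose commanded when the call began, along the tool's axes at that moment; what a row does not reach only later rows make up. A row lasts 1/8 s, in which the tool goes at most 62.5 mm and 10.7 degrees, less where a joint would pass 70% of its speed; a pose out of reach is approached as far as the arm can. A call with a gripper value outside its range is refused whole. The fingers move at their own pace and stop on an object; the grip force is fixed at half the most. Time passes only in rows, so rows that repeat a pose let the fingers close. It gives the time, the measured TCP pose, the force, the opening and the grip force at its end, in the units of the state.
- state(): the state, without advancing time (a new reading comes with each control period).
- camera(name): name is "scene" or "top" or "wrist"; returns the picture (400x640x3 uint8, red, green, blue); there is no depth.
- calibration(name): a dict with "camera_matrix" (3x3 intrinsics, pixels), "k1" (the pictures are not rectified: a ray, as slopes to the right and down, at radius r is drawn at 1 + k1 r^2 times it, then the intrinsics apply), "R" (3x3) and "t" (3): a world point X has camera coordinates R X + t. Camera axes: x right, y down, z forward; pixel columns grow to the right and rows downward; lengths in m; the calibration is good to about 2 mm. A picture is of the moment at which its call begins: read the wrist's pose just before it. calibration takes no time and is no camera call; for the wrist camera it gives the pose at the moment of the call.
- close_job(): hands the job in; it is judged then, once.
The state is a dict: "time": time; "qpos": joint angles; "joint_velocities": joint speeds; "joint_torque": joint torques, N m; "position": TCP position; "ee_rot": TCP orientation; "contact_force": force on the tool from outside, world axes, zero at the start; "wrist_torque": the same for the moment, N m; "opening": finger opening in m; "grasp_force": force on a finger pad.
Only numpy, scipy, OpenCV 4.12 (cv2) and the standard library are available. Lean on these libraries where they do the work, as an engineer would, in place of code of your own. Each camera call takes 0.05 s, during which the arm holds its last target. There are 200 camera calls.

## Working session

There is one attempt and no reset: what is moved stays moved. The work goes in short steps, Python scripts to look and compute and a tool call to move; the robot and the scene stay as the last step left them, time stands still between calls to the robot, and variables do not carry over. Pictures are saved under pics/ and viewed, at most 10 in all, crops included, and the job is handed in when it is done.

Besides the shell and the picture viewer there is one more tool, called after "Emit:" by a JSON object that holds its "op" and its "data". jog_arm: Moves the arm, as the interface text tells. Its arguments: {"type":"object","properties":{"rows":{"type":"string"}},"required":["rows"]}

```bash
mkdir -p pics; ls
python3 - <<'E'
from bench import *
import cv2
s=state();print({k:(v if not hasattr(v,'__len__') else [round(float(x),3) for x in v]) for k,v in s.items()})
for n in("scene","top"):
    cv2.imwrite(f"pics/{n}0.png",camera(n)[:,:,::-1])
E
```

```text
pics
{'time': 0.0, 'qpos': [-1.25, 0.469, -0.049, 1.534, 0.024, 1.141, -0.082], 'joint_velocities': [0.0, -0.0, -0.001, -0.002, -0.0, -0.001, 0.001], 'joint_torque': [0.0, -51.032, -0.047, -23.77, 0.011, 0.008, -0.0], 'position': [0.231, 0.634, 0.195], 'ee_rot': [0.174, 0.985, -0.001, -0.0], 'contact_force': [0.02, 0.101, 0.088], 'wrist_torque': [0.045, -0.029, -0.031], 'grasp_force': 0.0, 'opening': 0.08564349470397513}
```

View pics/scene0.png

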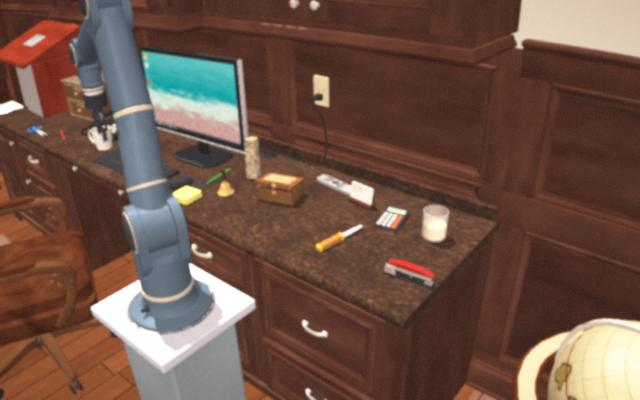

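View pics/top0.png

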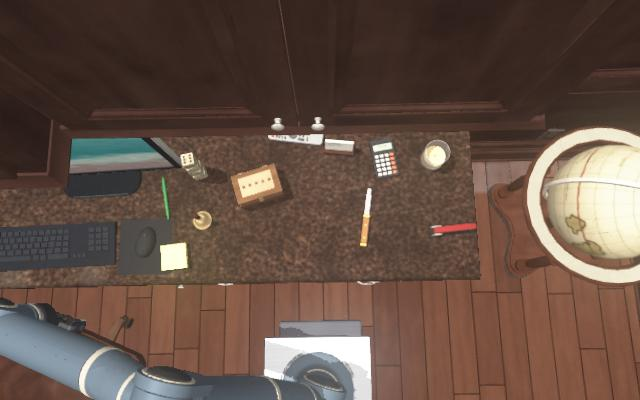

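The top view shows the box at about (258,186), the opener from butt (364,245) to tip (369,189), the bell at (202,220), the calculator at (383,158) and the stapler at (453,229). I'll enlarge the relevant part.

```bash
cat > h.py <<'E'
import numpy as np, cv2
from bench import *
def ray(n,uv,c=None):
    c=c or calibration(n); K=np.array(c["camera_matrix"],float)
    p=cv2.undistortPoints(np.array(uv,float).reshape(-1,1,2),K,np.array([c["k1"],0,0,0.]))[:,0]
    R=np.array(c["R"]);t=np.array(c["t"])
    return -R.T@t,np.c_[p,np.ones(len(p))]@R
def onplane(n,uv,z,c=None):
    o,d=ray(n,uv,c); return o+d*((z-o[2])/d[:,2])[:,None]
def proj(n,X,c=None):
    c=c or calibration(n);R=np.array(c["R"])
    return cv2.projectPoints(np.array(X,float).reshape(-1,1,3),cv2.Rodrigues(R)[0],np.array(c["t"],float),np.array(c["camera_matrix"],float),np.array([c["k1"],0,0,0.]))[0][:,0]
def totool(dw):
    from scipy.spatial.transform import Rotation as Ro
    return Ro.from_quat(state()["ee_rot"]).as_matrix().T@np.array(dw)*100
E
python3 - <<'E'
from h import *
im=cv2.imread("pics/top0.png")
a=cv2.resize(im[150:270,180:300],None,fx=4,fy=4,interpolation=cv2.INTER_CUBIC)
b=cv2.resize(im[170:260,330:400],None,fx=5,fy=5,interpolation=cv2.INTER_CUBIC)
o=np.zeros((480,790,3),np.uint8);o[:480,:480]=a[:480];bb=b[:450,:300];o[:450,485:785]=bb
cv2.imwrite("pics/topcrop.png",o)
print(onplane("top",[[364,245],[365.5,218],[369,189]],0.012).round(3))
print(onplane("top",[[232,180],[277,166],[284,194],[241,209]],0.06).round(3))
print(onplane("top",[[202,220]],0.02).round(3), calibration("top")["camera_matrix"], ray("top",[[320,200]])[0])
E
```

```text
[[ 0.422 -0.15   0.012]
 [ 0.507 -0.157  0.012]
 [ 0.601 -0.172  0.012]]
[[0.627 0.257 0.06 ]
 [0.67  0.117 0.06 ]
 [0.58  0.096 0.06 ]
 [0.535 0.228 0.06 ]]
[[0.51  0.357 0.02 ]] [[491.8519543    0.         320.76041868]
 [  0.         491.8519543  200.91616396]
 [  0.           0.           1.        ]] [ 0.26433634 -0.03516319  1.54738504]
```

View pics/topcrop.png

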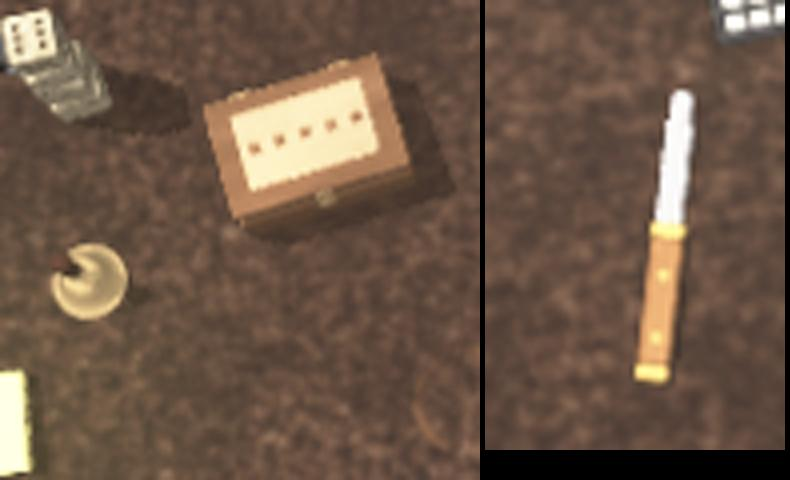

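```bash
cat >> h.py <<'E'
def boxpts(p):  # lid top corners BL,BR,FR,FL ; p=x,y,yaw,theta
    x,y,a,th=p
    P=np.array([[.05,.072],[.05,-.072],[-.05,-.072],[-.05,.072]])
    out=[]
    for X,Y in P:
        r=np.array([.05-X,.015]);bx=.05-(r[0]*np.cos(th)-r[1]*np.sin(th));z=.045+r[0]*np.sin(th)+r[1]*np.cos(th)
        out.append([x+np.cos(a)*bx-np.sin(a)*Y,y+np.sin(a)*bx+np.cos(a)*Y,z])
    return np.array(out)
E
python3 - <<'E'
from h import *
from scipy.optimize import least_squares
uv=np.array([[231.25,176.25],[274.5,163.5],[282.75,191.75],[240,205.5]])
f=lambda p:np.r_[(proj("top",boxpts(np.r_[p,.12]))-uv).ravel()]
r=least_squares(f,[.6,.17,.3]);print(r.x.round(4),r.fun.round(1))
q=onplane("top",[[363.4,246],[366.6,214.6],[369.4,188]],.011);print(q.round(3))
d=(q[2]-q[0])[:2];print(np.linalg.norm(d),np.degrees(np.arctan2(d[1],d[0])))
o=q[0]+(q[2]-q[0])*70/185;print(o)
print(totool([.45-.231,.2-.634,0]),totool([o[0]-.231,o[1]-.634,0]))
E
```

```text
[0.6094 0.1776 0.2907] [-0.5  0.4  0.6 -0.6  1.1 -0.1 -1.2  0.2]
[[ 0.419 -0.148  0.011]
 [ 0.518 -0.161  0.011]
 [ 0.604 -0.173  0.011]]
0.18664928593818012 -7.808838298482406
[ 0.48924003 -0.15727139  0.011     ]
[-35.44870276 -33.26493268   0.06104634] [-51.38040461 -65.48299769   0.11956829]
```

Emit:
{"op": "jog_arm", "data": {"rows": "-18 -17 0 0 1; -35 -33 0 0 1; -35 -33 0 0 1;-35 -33 0 0 1;-35 -33 0 0 1;-40 -42 0 0 1; -48 -60 0 -6 1; -51.4 -65.5 4 -12 1; -51.4 -65.5 4 -12 1; -51.4 -65.5 4 -12 1"}}

```text
time: 1.35
position: [0.4449, 0.0505, 0.1772]
ee_rot: [0.07, 0.998, 0.0, 0.0]
contact_force: [1.4, -0.1, 0.9]
opening: 0.0853
grasp_force: 0.0
```

Emit:
{"op": "jog_arm", "data": {"rows": "0 0 0 0 1; 0 0 0 0 1"}}

```text
time: 1.6
position: [0.4446, 0.0529, 0.1771]
ee_rot: [0.07, 0.998, 0.0, -0.0]
contact_force: [0.7, 0.2, 0.3]
opening: 0.0855
grasp_force: 0.0
```

Run:
```python
from h import *
s=state();print(s["position"],s["ee_rot"],totool([.489-s["position"][0],-.157-s["position"][1],.15-s["position"][2]]))
```

```text
[0.44461035 0.05289879 0.17712671] [ 7.01931167e-02  9.97533368e-01  1.69930116e-04 -2.76655930e-04] [ -7.33620379 -20.16222166   2.70239532]
```

Emit:
{"op": "jog_arm", "data": {"rows": "-3.6 -10 1 0 1; -7.3 -20.2 2.7 0 1; -7.3 -20.2 2.7 0 1; -7.3 -20.2 2.7 0 1; -7.3 -20.2 2.7 0 1; -7.3 -20.2 2.7 0 1; -7.3 -20.2 2.7 0 1"}}

```text
time: 2.48
position: [0.4892, -0.1555, 0.1503]
ee_rot: [0.068, 0.998, 0.0, -0.0]
contact_force: [-0.1, 0.1, 0.0]
opening: 0.0851
grasp_force: 0.0
```

Run:
```python
from h import *
s=state();print(s["position"],s["ee_rot"])
c=calibration("wrist");im=camera("wrist");cv2.imwrite("pics/w1.png",im[:,:,::-1])
import pickle;pickle.dump(c,open("w1.pkl","wb"))
a=np.radians(-7.8);o=np.array([.4892,-.1573,.01]);u=np.array([np.cos(a),np.sin(a),0])
print(proj("wrist",[o,o+.115*u,o-.07*u],c).round())
```

```text
[ 0.48919525 -0.15546824  0.15031406] [ 6.82864388e-02  9.97665637e-01  4.89047771e-04 -2.54620998e-06]
[[323. 170.]
 [323. 267.]
 [323. 100.]]
```

View pics/w1.png

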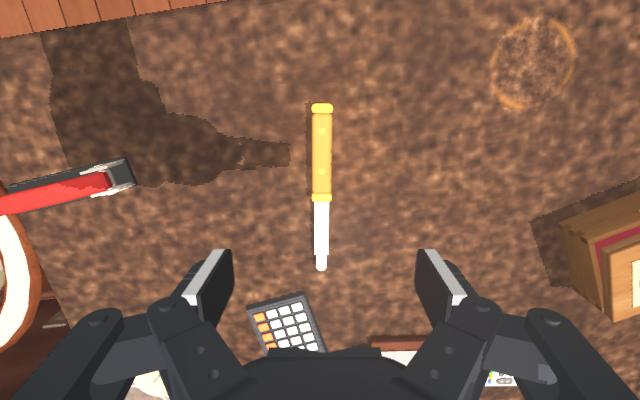

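The opener runs from butt (321,104) to tip (321,270), aligned with the tool to within about 3 mm of the prediction. Descending to grip it.

Emit:
{"op": "jog_arm", "data": {"rows": "-0.85 -0.3 5 0 1; -0.85 -0.3 10 0 1; -0.85 -0.3 13 0 1; -0.85 -0.3 14.6 0 1; -0.85 -0.3 14.6 0 1; -0.85 -0.3 14.6 0 0; -0.85 -0.3 14.6 0 0; -0.85 -0.3 14.6 0 0; -0.85 -0.3 14.6 0 0; -0.85 -0.3 14.6 0 0"}}

```text
time: 3.78
position: [0.4969, -0.1619, 0.0044]
ee_rot: [0.07, 0.998, 0.0, 0.0]
contact_force: [-0.6, 0.0, -0.6]
opening: -0.0001
grasp_force: 0.0
```

Fingers shut on nothing; look.

Run:
```python
from h import *
s=state();print(s["position"],s["opening"],s["grasp_force"])
a=camera("wrist");b=camera("scene");t=camera("top")
o=np.zeros((600,800,3),np.uint8)
o[:300,:480]=cv2.resize(a,(480,300))
o[300:600,:400]=cv2.resize(b[190:265,290:390],(400,300))
o[300:600,400:800]=cv2.resize(t[170:260,320:440],(400,300))
cv2.imwrite("pics/chk1.png",o[:,:,::-1])
```

```text
[ 0.49693716 -0.16187326  0.00438614] -0.0001142909151950635 0.0
```

View pics/chk1.png

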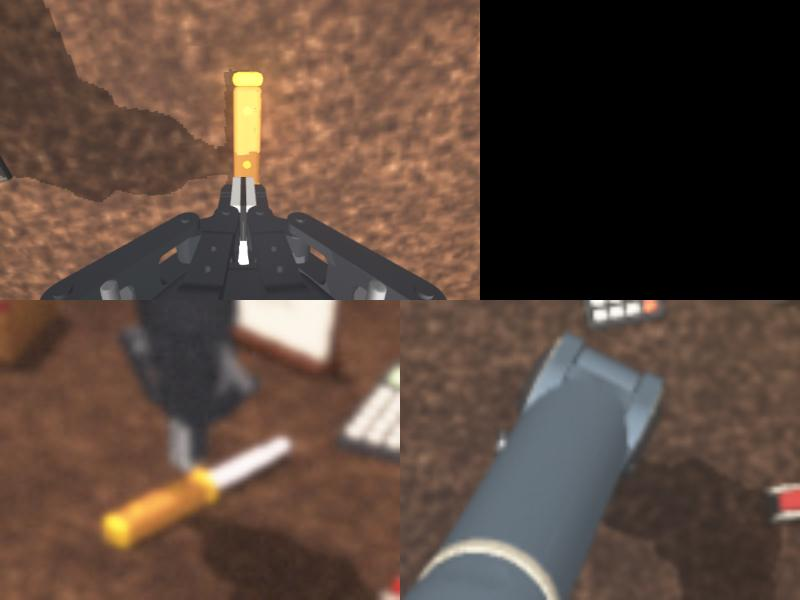

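Run:
```python
from h import *
s=state();p=np.array(s["position"]);print(p,s["opening"],s["joint_torque"])
print("wrist tcp *.75",proj("wrist",[p,p+[0,0,.019],p+[0,0,.04]])*.75)
print("scene crop",(proj("scene",[p,p+[0,0,.02],p+[0,0,.04]])-[290,190])*4)
# ferrule & tip in the scene crop on z=.01 plane
uv=np.array([[118,530],[207,485],[285,445]])/4+[290,190]
print(onplane("scene",uv,.01).round(3))
# wrist: butt top centre, handle/ blade
uvw=np.array([[248,73],[247,165]])/.75
for z in (.02,.01): print(z,onplane("wrist",uvw,z).round(3))
uvh=np.array([[233,110],[262,110]])/.75
for z in(0.,.02,.04):
    q=onplane("wrist",uvh,z);print(z,np.linalg.norm(q[0]-q[1]))
```

```text
[ 0.49683771 -0.16183771  0.00423605] 0.00022399513901847617 [-3.45846471e-03 -4.14498031e+01  4.11800310e+00 -1.45115376e+01
  7.04539518e-03  8.74300604e-04 -1.04438814e-04]
wrist tcp *.75 [[244.05584483 168.04177576]
 [244.17984008 178.35248552]
 [244.35046303 192.54546922]]
scene crop [[187.3385084  206.0552887 ]
 [187.25798949 183.64730978]
 [187.17351094 160.94610947]]
[[ 0.178 -0.353  0.01 ]
 [ 0.244 -0.37   0.01 ]
 [ 0.305 -0.386  0.01 ]]
0.02 [[ 0.423 -0.149  0.02 ]
 [ 0.488 -0.158  0.02 ]]
0.01 [[ 0.423 -0.149  0.01 ]
 [ 0.492 -0.159  0.01 ]]
0.0 0.022492341315708448
0.02 0.020020083861274147
0.04 0.01754782640683989
```

Run:
```python
from h import *
import pickle;c=pickle.load(open("w1.pkl","rb"))
from scipy.spatial.transform import Rotation as Ro
R=Ro.from_quat([.0683,.99767,.0005,0]).as_matrix();p=np.array([.4892,-.1555,.1503])
for z in (0,-.013,-.033,-.05):
    print(z,proj("wrist",[p+R@[x,y,z] for x in(.011,-.011) for y in(-.043,.043)],c).round().tolist())
im=camera("wrist");cv2.imwrite("pics/w2.png",cv2.resize(im[190:350,220:430],None,fx=3.5,fy=3.5)[:,:,::-1])
```

```text
0 [[254.0, 207.0], [397.0, 207.0], [257.0, 240.0], [394.0, 240.0]]
-0.013 [[249.0, 215.0], [402.0, 215.0], [252.0, 250.0], [399.0, 250.0]]
-0.033 [[240.0, 230.0], [411.0, 230.0], [244.0, 269.0], [407.0, 269.0]]
-0.05 [[231.0, 246.0], [421.0, 246.0], [235.0, 288.0], [416.0, 288.0]]
```

View pics/w2.png

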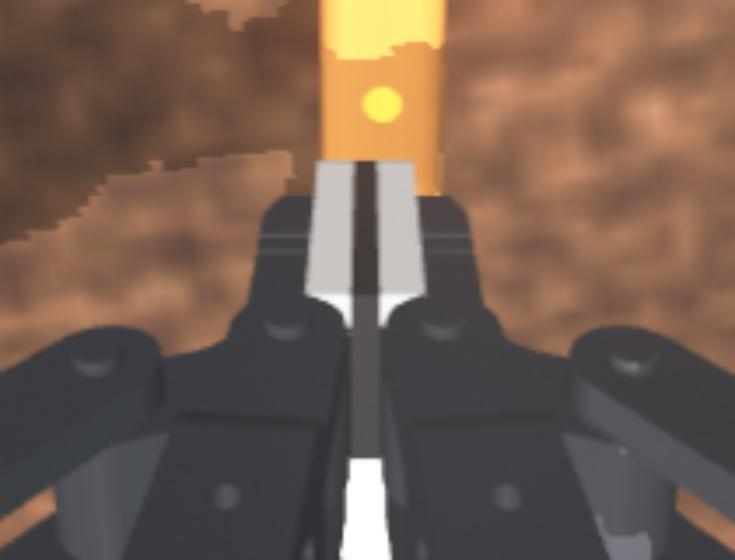

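Run:
```python
from h import *
from scipy.spatial.transform import Rotation as Ro
s=state();R=Ro.from_quat(s["ee_rot"]).as_matrix();p=np.array(s["position"]);print(p)
for z in np.arange(0,-.07,-.01):
    q=proj("wrist",[p+R@[x,0,z] for x in(.011,0,-.011)]);print(round(z,3),q.round(0).tolist())
c=calibration("wrist");print(-np.array(c["R"]).T@np.array(c["t"])-p, np.array(c["R"]).round(2).tolist())
```

```text
[ 0.49685786 -0.16184419  0.00422943]
0.0 [[325.0, 207.0], [325.0, 224.0], [325.0, 240.0]]
-0.01 [[326.0, 213.0], [325.0, 231.0], [325.0, 248.0]]
-0.02 [[326.0, 220.0], [326.0, 239.0], [326.0, 256.0]]
-0.03 [[326.0, 228.0], [326.0, 247.0], [326.0, 266.0]]
-0.04 [[326.0, 237.0], [326.0, 257.0], [326.0, 276.0]]
-0.05 [[326.0, 246.0], [326.0, 268.0], [326.0, 288.0]]
-0.06 [[326.0, 257.0], [326.0, 280.0], [326.0, 301.0]]
-0.07 [[326.0, 270.0], [326.0, 294.0], [326.0, 317.0]]
[-0.0771322   0.00989102  0.17771274] [[0.14, 0.99, 0.0], [0.94, -0.13, 0.3], [0.3, -0.04, -0.95]]
```

The wrist pictures show that the fingers really end about 38 mm behind the reported TCP: the tips project at row 236 instead of 207, and the scene view agrees. So the fingers closed above the handle. I'll reopen, go down 35 mm more and close again.

Emit:
{"op": "jog_arm", "data": {"rows": "0 0.2 0 0 1; 0 0.2 0 0 1; 0 0.2 0 0 1; 0 0.2 0 0 1; 0 0.2 1.5 0 1; 0 0.2 3 0 1; 0 0.2 3.5 0 1; 0 0.2 3.5 0 1"}}

```text
time: 4.97
position: [0.4966, -0.1598, -0.0315]
ee_rot: [0.07, 0.998, 0.0, -0.001]
contact_force: [-0.5, -0.4, 0.7]
opening: 0.0853
grasp_force: 0.0
```

Emit:
{"op": "jog_arm", "data": {"rows": "0 0 0 0 0; 0 0 0 0 0; 0 0 0 0 0; 0 0 0 0 0; 0 0 0 0 0"}}

```text
time: 5.6
position: [0.4976, -0.16, -0.0303]
ee_rot: [0.07, 0.998, 0.0, 0.0]
contact_force: [0.0, -0.3, 4.9]
opening: 0.0189
grasp_force: 59.7
```

Emit:
{"op": "jog_arm", "data": {"rows": "0 0 -4 0 0; 0 0 -8 0 0; 3 7 -11 -6 0; 6 14 -11 -12 0; 9 20 -11 -20 0; 9.8 24.8 -11 -24.6 0; 9.8 24.8 -11 -24.6 0; 9.8 24.8 -11 -24.6 0; 9.8 24.8 -11 -24.6 0; 9.8 24.8 -11 -24.6 0"}}

```text
time: 6.85
position: [0.435, 0.0978, 0.0791]
ee_rot: [-0.143, 0.99, -0.0, -0.0]
contact_force: [0.7, -0.1, -0.3]
opening: 0.0185
grasp_force: 59.1
```

Run:
```python
from h import *
import pickle
s=state();print(s["position"],s["ee_rot"],s["opening"],s["wrist_torque"])
c=calibration("wrist");im=camera("wrist");cv2.imwrite("pics/w3.png",im[:,:,::-1]);pickle.dump((s,c),open("w3.pkl","wb"))
sc=camera("scene");cv2.imwrite("pics/s3.png",sc[:,:,::-1])
print(proj("wrist",boxpts([.6094,.1776,.2907,.12]),c).round())
p=np.array(s["position"]);a=.29;u=np.array([np.cos(a),np.sin(a),0])
print(proj("wrist",[p+u*.11+[0,0,.04]],c))
```

```text
[0.43495119 0.09777086 0.07914347] [-1.42547565e-01  9.89787906e-01 -2.45349556e-04 -1.80354029e-04] 0.01846158215871928 [-0.03003036 -0.01030149 -0.0295202 ]
[[434. 459.]
 [276. 459.]
 [267. 389.]
 [452. 389.]]
[[325.88459795 419.06961263]]
```

View pics/w3.png

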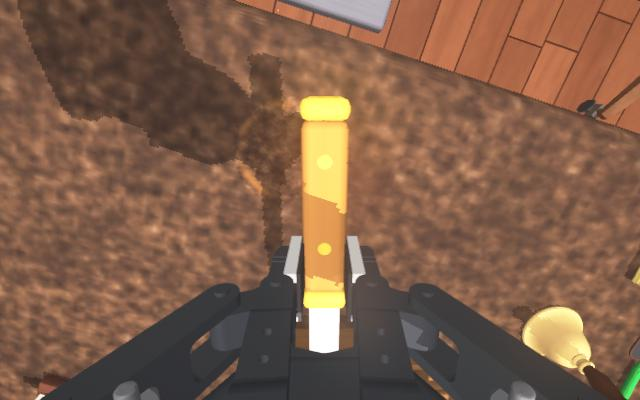

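Emit:
{"op": "jog_arm", "data": {"rows": "0 0 3.5 0 0; 0 0 6 0 0; 0 0 6.9 0 0; 0 0 6.9 0 0; 0 0 6.9 0 0"}}

```text
time: 7.58
position: [0.4357, 0.0995, 0.0111]
ee_rot: [-0.144, 0.99, 0.0, 0.001]
contact_force: [-0.6, -0.6, -1.0]
opening: 0.0185
grasp_force: 59.1
```

Run:
```python
from h import *
s=state();print(s["position"],s["ee_rot"],s["opening"],s["contact_force"])
sc=camera("scene");t=camera("top");cv2.imwrite("pics/s4.png",sc[:,:,::-1]);cv2.imwrite("pics/t4.png",t[:,:,::-1])
o=np.zeros((590,790,3),np.uint8)
a=cv2.resize(sc[160:220,215:315],None,fx=7.9,fy=7.9,interpolation=cv2.INTER_CUBIC)[:474,:790]
# side by side: scene on top (5x), top below
a=cv2.resize(sc[165:215,225:315],None,fx=8,fy=8,interpolation=cv2.INTER_CUBIC)
b=cv2.resize(t[155:225,210:310],None,fx=2.7,fy=2.7,interpolation=cv2.INTER_CUBIC)
o[:400,:720]=a; o[401:401+189,:270]=b[:189]
cv2.imwrite("pics/chk4.png",o[:,:,::-1])
p=np.array(s["position"]);a=.288;u=np.array([np.cos(a),np.sin(a),0])
print(((proj("scene",[p+u*.11+[0,0,.04],p+u*.06+[0,0,.04]])-[225,165])*8).round())
for th in(0.09,.12,.15):print(th,((proj("scene",boxpts([.6094,.1776,.2907,th]))-[225,165])*8).round().tolist())
```

```text
[0.43567521 0.09948281 0.01106054] [-1.43816519e-01  9.89603964e-01  2.08392723e-04  8.71617190e-04] 0.018470139595342012 [-0.62863665 -0.57024149 -1.03309591]
[[403. 242.]
 [348. 296.]]
0.09 [[339.0, 65.0], [630.0, 112.0], [533.0, 191.0], [231.0, 139.0]]
0.12 [[339.0, 64.0], [630.0, 112.0], [533.0, 184.0], [232.0, 132.0]]
0.15 [[340.0, 64.0], [631.0, 111.0], [534.0, 177.0], [232.0, 125.0]]
```

View pics/chk4.png

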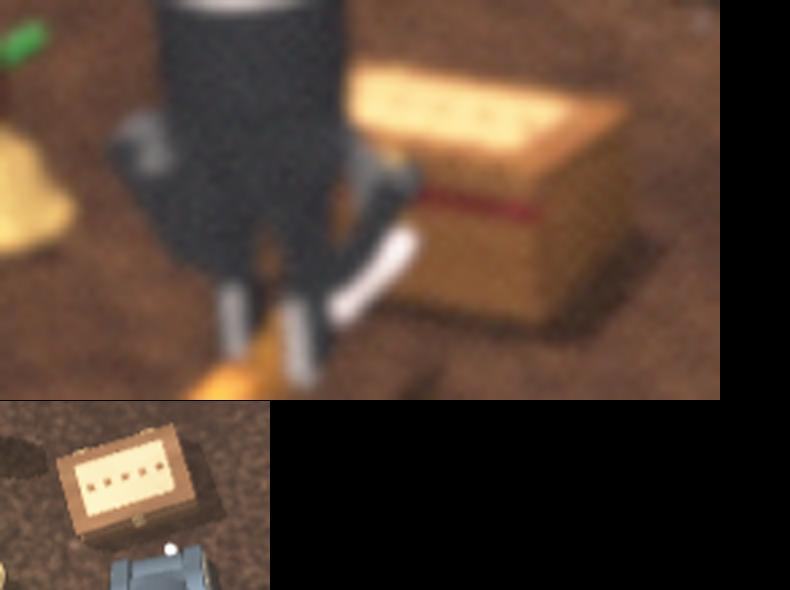

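Run:
```python
from h import *
print(onplane("top",[[273.3,209.8]],.051).round(4))
s=state();p=np.array(s["position"]);u=np.array([np.cos(.288),np.sin(.288),0]);print(p+u*.11)
def bw(x,y,z,b=(.6094,.1776,.2907)):
    c,n=np.cos(b[2]),np.sin(b[2]);return [b[0]+c*x-n*y,b[1]+n*x+c*y,z]
for y in(-.07,-.022,0,.03):
  print(y,[((proj("scene",[bw(-.048,y,z)])[0]-[225,165])*8).round().tolist() for z in(0,.045,.05,.055,.06,.07)])
im=cv2.imread("pics/s4.png").astype(int)
for col in (280,284,288,291): print(col,[im[r,col].tolist() for r in range(184,196)])
```

```text
[[0.5323 0.1297 0.051 ]]
[0.54106371 0.1308623  0.01110888]
-0.07 [[536.0, 333.0], [532.0, 240.0], [531.0, 230.0], [530.0, 219.0], [530.0, 209.0], [529.0, 187.0]]
-0.022 [[436.0, 315.0], [430.0, 222.0], [429.0, 212.0], [428.0, 201.0], [428.0, 191.0], [426.0, 170.0]]
0 [[390.0, 306.0], [384.0, 214.0], [383.0, 204.0], [382.0, 193.0], [381.0, 183.0], [380.0, 162.0]]
0.03 [[329.0, 295.0], [322.0, 203.0], [321.0, 193.0], [320.0, 182.0], [319.0, 172.0], [317.0, 151.0]]
280 [[66, 111, 169], [59, 98, 147], [58, 92, 137], [57, 87, 132], [49, 68, 118], [45, 53, 115], [45, 59, 116], [51, 76, 129], [55, 86, 136], [59, 90, 137], [51, 86, 132], [56, 90, 133]]
284 [[83, 132, 196], [69, 114, 172], [63, 103, 153], [62, 95, 142], [57, 84, 131], [48, 64, 119], [44, 55, 113], [45, 63, 120], [53, 81, 130], [57, 90, 135], [55, 89, 138], [53, 86, 134]]
288 [[94, 147, 214], [75, 124, 186], [67, 110, 164], [63, 101, 151], [58, 91, 140], [56, 83, 134], [52, 65, 128], [55, 59, 128], [54, 74, 129], [51, 84, 133], [54, 90, 138], [57, 89, 138]]
291 [[82, 132, 201], [74, 124, 193], [70, 112, 175], [60, 97, 151], [59, 91, 140], [52, 81, 129], [52, 70, 124], [50, 60, 123], [45, 62, 120], [50, 76, 126], [50, 81, 127], [49, 83, 126]]
```

The scene crop shows the blade tip at (405,240), as predicted. The crack is the red line from (415,198) to (540,213), at about z = 0.052. Inserting now.

Emit:
{"op": "jog_arm", "data": {"rows": "-1.5 0 -0.1 0 0; -3 0 -0.1 0 0; -3.6 0 -0.1 0 0; -4.2 0 -0.1 0 0; -4.2 0 -0.1 0 0"}}

```text
time: 8.3
position: [0.4753, 0.1114, 0.0111]
ee_rot: [-0.144, 0.99, -0.0, -0.0]
contact_force: [-0.4, 0.2, -1.1]
opening: 0.0184
grasp_force: 59.1
```

Emit:
{"op": "jog_arm", "data": {"rows": "-0.7 0 -0.1 0 0; -1.4 0 -0.1 0 0; -1.4 0 -0.1 0 0"}}

```text
time: 8.68
position: [0.4893, 0.1156, 0.0124]
ee_rot: [-0.144, 0.99, 0.0, 0.0]
contact_force: [-0.5, -0.9, -1.2]
opening: 0.0186
grasp_force: 59.1
```

Run:
```python
from h import *
s=state();print(s["position"],s["contact_force"],s["wrist_torque"])
sc=camera("scene");cv2.imwrite("pics/s5.png",sc[:,:,::-1])
cv2.imwrite("pics/chk5.png",cv2.resize(sc[165:215,225:315],None,fx=8,fy=8,interpolation=cv2.INTER_CUBIC)[:,:,::-1])
```

```text
[0.48932075 0.11564414 0.01240833] [-0.53775357 -0.90004109 -1.18325561] [-0.04565239 -0.00911784  0.04019875]
```

View pics/chk5.png

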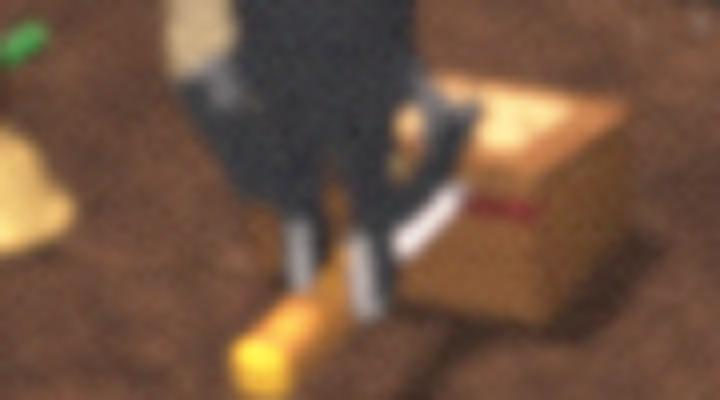

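The blade enters the crack at (465,190), and the force is about 0. Levering along the arc about the hinge.

Emit:
{"op": "jog_arm", "data": {"rows": "-0.05 0 -0.4 0 0; -0.12 0 -0.8 0 0; -0.25 0 -1.4 0 0; -0.44 0 -1.9 0 0; -0.65 0 -2.45 0 0; -0.92 0 -3 0 0; -0.92 0 -3 0 0"}}

```text
time: 9.6
position: [0.4984, 0.1183, 0.043]
ee_rot: [-0.144, 0.99, 0.0, 0.001]
contact_force: [-0.3, -0.6, -2.4]
opening: 0.0184
grasp_force: 59.0
```

Run:
```python
from h import *
s=state();print(s["position"],s["ee_rot"],s["contact_force"],s["wrist_torque"])
for n in("scene","top","wrist"): cv2.imwrite(f"pics/{n}6.png",camera(n)[:,:,::-1])
# coarse cue: scene rows at right side of lid without viewing
a=cv2.imread("pics/s4.png").astype(int);b=cv2.imread("pics/scene6.png").astype(int)
d=np.abs(a-b).sum(2)>120; 
for r in range(165,205,2): print(r,''.join('#' if x else '.' for x in d[r,225:315]))
```

```text
[0.49836226 0.11833888 0.0429518 ] [-1.44034538e-01  9.89572055e-01  2.21550393e-04  1.07237636e-03] [-0.31243442 -0.55217159 -2.37943912] [-0.02445377  0.14629193  0.05324927]
165 .....................#..#############.....................................................
167 ....................####..................................................................
169 ....................#####.................................................................
171 ....................######................................................................
173 .....................######.................#######.......................................
175 .....................#######...............################...............................
177 ......................#######..............#############################..................
179 ...........................................##################################.............
181 .............................................#########....################................
183 .....................................##......#####.#####..######
[... 276 characters left out ...]
...................................
191 ....................................############..........................................
193 ..................................##############..........................................
195 .................................##############.#####.....................................
197 ............................################...#####......................................
199 .............................############....#####........................................
201 ..............................#########...######..........................................
203 ............................#.######.....#####............................................
```

The lid is lifting. Continuing the arc.

Emit:
{"op": "jog_arm", "data": {"rows": "-0.3 0 -0.5 0 0; -0.63 0 -0.97 0 0; -1.0 0 -1.42 0 0; -1.39 0 -1.84 0 0; -1.83 0 -2.22 0 0; -2.28 0 -2.58 0 0; -2.77 0 -2.9 0 0; -3.27 0 -3.18 0 0; -3.8 0 -3.42 0 0; -4.34 0 -3.63 0 0"}}

```text
time: 11.0
position: [0.5395, 0.1306, 0.0788]
ee_rot: [-0.144, 0.99, 0.0, 0.0]
contact_force: [-2.9, -0.9, -1.4]
opening: 0.0187
grasp_force: 59.1
```

Emit:
{"op": "jog_arm", "data": {"rows": "-0.6 0 -0.15 0 0; -1.1 0 -0.28 0 0; -1.7 0 -0.36 0 0; -2.3 0 -0.39 0 0; -2.9 0 -0.38 0 0; -3.45 0 -0.33 0 0; -3.8 0 -0.28 0 0; -4.2 0 -0.2 0 0; -4.2 0 -0.2 0 0"}}

```text
time: 12.12
position: [0.5798, 0.1424, 0.0805]
ee_rot: [-0.144, 0.99, -0.0, 0.0]
contact_force: [0.4, -0.2, -0.5]
opening: 0.0185
grasp_force: 59.2
```

Run:
```python
from h import *
s=state();print(s["position"],s["ee_rot"],s["opening"],s["contact_force"],s["wrist_torque"])
sc=camera("scene");t=camera("top")
o=np.zeros((600,790,3),np.uint8)
o[:360,:600]=cv2.resize(sc[155:215,225:325],(600,360),interpolation=cv2.INTER_CUBIC)
o[361:600,:400]=cv2.resize(t[145:217,210:330],(400,239),interpolation=cv2.INTER_CUBIC)
cv2.imwrite("pics/chk7.png",o[:,:,::-1]);cv2.imwrite("pics/s7.png",sc[:,:,::-1]);cv2.imwrite("pics/t7.png",t[:,:,::-1])
```

```text
[0.57979985 0.1423817  0.08051544] [-1.43922962e-01  9.89588795e-01 -6.00526338e-06  4.44745394e-04] 0.018474535332549603 [ 0.38715623 -0.21285968 -0.47581853] [-0.00800696  0.04357366 -0.02193132]
```

Emit:
{"op": "jog_arm", "data": {"rows": "2 0 0 0 0; 5 0 0 0 0; 9 0 0 0 0; 12 0 0 0 0; 12.5 0 0 0 0; 12.5 0 0 0 0"}}

```text
time: 12.98
position: [0.4604, 0.107, 0.0811]
ee_rot: [-0.144, 0.99, 0.0, 0.001]
contact_force: [0.6, -0.2, -1.0]
opening: 0.0184
grasp_force: 59.1
```

Emit:
{"op": "jog_arm", "data": {"rows": "0 -5 0 0 0; 0 -10 0 5 0; 0 -15 0 10 0; 0 -20 0 18 0; -1 -25 0 24.6 0; -1 -25 0 24.6 0; -1 -25 0 24.6 0; -1 -25 0 24.6 0"}}

```text
time: 13.98
position: [0.5403, -0.1285, 0.0803]
ee_rot: [0.069, 0.998, 0.0, -0.0]
contact_force: [0.2, 0.5, -1.1]
opening: 0.0184
grasp_force: 59.2
```

Run:
```python
from h import *
s=state();print(s["position"],s["ee_rot"],s["opening"],s["contact_force"],s["time"])
sc=camera("scene");t=camera("top")
o=np.zeros((600,790,3),np.uint8)
o[:360,:780]=cv2.resize(sc[165:225,225:355],(780,360),interpolation=cv2.INTER_CUBIC)
o[361:600,:637]=cv2.resize(t[150:222,220:412],(637,239),interpolation=cv2.INTER_CUBIC)
cv2.imwrite("pics/chk8.png",o[:,:,::-1])
b=(.6135,.178,.2907)
for th in(1.2,1.4,1.57,1.7,1.83):
    X=boxpts([*b,th]);print(th,((proj("scene",X)-[225,165])*6).round().tolist(),((proj("top",X)-[220,150])*3.32+[0,361]).round().tolist())
```

```text
[ 0.54026597 -0.12846762  0.08029903] [ 6.87847866e-02  9.97631398e-01  4.13264571e-04 -2.77218147e-04] 0.018433697607493166 [ 0.23307154  0.46920758 -1.1129061 ] 13.975
1.2 [[269.0, 52.0], [486.0, 87.0], [455.0, -34.0], [231.0, -67.0]] [[34.0, 436.0], [180.0, 391.0], [180.0, 399.0], [24.0, 447.0]]
1.4 [[270.0, 56.0], [486.0, 91.0], [469.0, -51.0], [246.0, -84.0]] [[34.0, 436.0], [180.0, 391.0], [173.0, 378.0], [18.0, 426.0]]
1.57 [[270.0, 59.0], [487.0, 95.0], [481.0, -61.0], [260.0, -93.0]] [[35.0, 436.0], [180.0, 391.0], [168.0, 360.0], [13.0, 408.0]]
1.7 [[271.0, 62.0], [487.0, 98.0], [490.0, -65.0], [270.0, -96.0]] [[35.0, 437.0], [180.0, 392.0], [164.0, 348.0], [9.0, 396.0]]
1.83 [[270.0, 65.0], [487.0, 101.0], [499.0, -66.0], [280.0, -97.0]] [[36.0, 438.0], [181.0, 393.0], [161.0, 337.0], [7.0, 384.0]]
```

View pics/chk8.png

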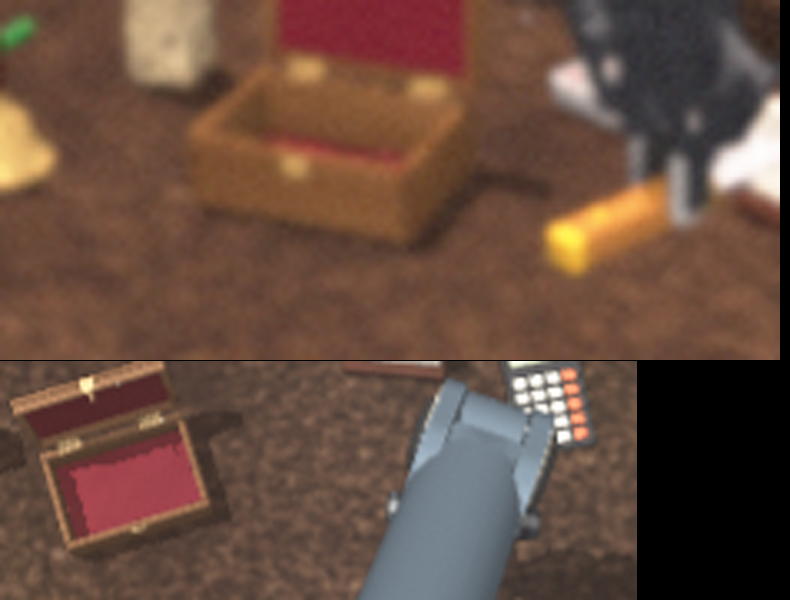

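The last picture shows the lid wide open: red lining in the box, lid standing at the back, its top-left corner at (12,401), which fits about 1.65 to 1.7 rad. The opener is held level. Laying it down near where it came from.

Emit:
{"op": "jog_arm", "data": {"rows": "2.5 0 2 0 0; 5 0 5 0 0; 5 0 8 0 0; 5 0 10 0 0; 5 0 10.6 0 0; 5 0 10.9 0 0; 5 0 10.9 0 0; 5 0 10.9 0 0"}}

```text
time: 15.08
position: [0.4913, -0.1231, -0.0278]
ee_rot: [0.07, 0.998, 0.0, 0.001]
contact_force: [-0.4, -1.3, -0.7]
opening: 0.0187
grasp_force: 59.2
```

Emit:
{"op": "jog_arm", "data": {"rows": "0 0 0.15 0 0; 0 0 0.25 0 0; 0 0 0.25 0 0"}}

```text
time: 15.45
position: [0.4909, -0.1231, -0.0303]
ee_rot: [0.07, 0.998, 0.0, 0.0]
contact_force: [-1.7, 0.7, 5.4]
opening: 0.0182
grasp_force: 60.1
```

Touching the worktop (Fz about 5 N). Releasing and retreating straight up.

Emit:
{"op": "jog_arm", "data": {"rows": "0 0 0 0 0.3; 0 0 0 0 0.6; 0 0 0 0 1; 0 0 0 0 1; 0 0 0 0 1; 0 0 -4 0 1; 0 0 -9 0 1; 0 0 -14 0 1; 0 0 -18 0 1; 0 0 -18 0 1"}}

```text
time: 16.7
position: [0.493, -0.1236, 0.1522]
ee_rot: [0.07, 0.998, 0.0, 0.004]
contact_force: [0.4, 0.2, -0.2]
opening: 0.0857
grasp_force: 0.0
```

Emit:
{"op": "jog_arm", "data": {"rows": "0 0 0 0 1; 0 0 0 0 1; 0 0 0 0 1"}}

```text
time: 17.08
position: [0.49, -0.123, 0.148]
ee_rot: [0.07, 0.998, -0.0, -0.001]
contact_force: [0.3, -0.4, 0.2]
opening: 0.0854
grasp_force: 0.0
```

Run:
```python
from h import *
s=state();print(s["position"],s["opening"],s["contact_force"],s["time"])
im=camera("wrist").astype(int);t=camera("top").astype(int);t7=cv2.imread("pics/top0.png")[:,:,::-1].astype(int)
# handle: yellow/orange pixels -> where does the opener lie now (plane z=.02)
m=(im[:,:,0]>190)&(im[:,:,1]>110)&(im[:,:,2]<120);m[:, :250]=0;m[:,400:]=0;m[300:]=0
v,u=np.nonzero(m);r=cv2.minAreaRect(np.c_[u,v].astype(np.float32));print(len(u),r)
bx=cv2.boxPoints(r);print(onplane("wrist",bx,.02).round(3))
# bystanders: difference to the first top picture
for n,(a,b,c,d) in dict(bell=(205,235,188,218),calc=(138,180,368,398),stapler=(220,238,428,478)).items():
    print(n,np.abs(t[a:b,c:d]-t7[a:b,c:d]).mean())
```

```text
[ 0.48998379 -0.12300322  0.14795175] 0.08541487162095869 [ 0.27501279 -0.43333102  0.23395402] 17.075
1300 ((321.19708251953125, 157.58248901367188), (136.33203125, 276.806396484375), 0.9093804955482483)
[[ 0.621 -0.227  0.02 ]
 [ 0.344 -0.164  0.02 ]
 [ 0.362 -0.046  0.02 ]
 [ 0.646 -0.073  0.02 ]]
bell 1.07
calc 3.4283068783068784
stapler 3.16962962962963
```

Run:
```python
from h import *
im=camera("wrist").astype(int)
m=((im[:,:,0]>190)&(im[:,:,1]>110)&(im[:,:,2]<120)).astype(np.uint8)
n,l,st,c=cv2.connectedComponentsWithStats(m);i=1+st[1:,4].argmax();x,y,w,h,a=st[i];print(st[i],c[i])
print(onplane("wrist",[[x+w/2,y],[x+w/2,y+h]],.02).round(3))
if a>600 and abs(c[i][0]-322)<15: print(close_job())
```

```text
[558 212  82  97 768] [585.37369792 250.61197917]
[[0.573 0.157 0.02 ]
 [0.699 0.173 0.02 ]]
```

Run:
```python
from h import *
im=camera("wrist").astype(int)
m=((im[:,:,0]>170)&(im[:,:,1]>100)&(im[:,:,2]<110)).astype(np.uint8)
n,l,st,c=cv2.connectedComponentsWithStats(m)
for i in range(1,n):
    if st[i,4]>60: x,y,w,h,a=st[i];print(st[i],onplane("wrist",[[x+w/2,y],[x+w/2,y+h]],.02).round(3).tolist())
```

```text
[  0   0  22  38 594] [[0.299, -0.372, 0.02], [0.328, -0.385, 0.02]]
[  12    0   44   33 1045] [[0.302, -0.352, 0.02], [0.327, -0.362, 0.02]]
[ 49   0  41  28 817] [[0.307, -0.321, 0.02], [0.328, -0.329, 0.02]]
[ 86   0  38  21 591] [[0.312, -0.29, 0.02], [0.327, -0.296, 0.02]]
[122   0  37  16 446] [[0.316, -0.259, 0.02], [0.328, -0.263, 0.02]]
[159   0  35  10 241] [[0.321, -0.228, 0.02], [0.328, -0.231, 0.02]]
[570   8  16  11 103] [[0.375, 0.116, 0.02], [0.384, 0.117, 0.02]]
[212  14  14  16 103] [[0.337, -0.195, 0.02], [0.349, -0.198, 0.02]]
[303  14  16  15 111] [[0.348, -0.115, 0.02], [0.36, -0.117, 0.02]]
[468  18  41  25 357] [[0.372, 0.038, 0.02], [0.393, 0.038, 0.02]]
[588  19   9  10  63] [[0.385, 0.13, 0.02], [0.393, 0.131, 0.02]]
[450  20  15  12 108] [[0.37, 0.011, 0.02], [0.38, 0.011, 0.02]]
[516  22  29  39 396] [[0.38, 0.075, 0.02], [0.413, 0.077, 0.02]]
[253  29  17  12 121] [[0.354, -0.16, 0.02], [0.363, -0.162, 0.02]]
[477  37  27  43 314] [[0.388, 0.04, 0.02], [0.425, 0.041, 0.02]]
[456  48  12  23 108] [[0.394, 0.015, 0.02], [0.413, 0.015, 0.02]]
[458  73  42 
[... 1183 characters left out ...]
2, -0.076, 0.02]]
[319 261  37  14 175] [[0.592, -0.123, 0.02], [0.609, -0.125, 0.02]]
[398 261  17   8  84] [[0.603, -0.048, 0.02], [0.613, -0.048, 0.02]]
[310 273   9  14  86] [[0.603, -0.151, 0.02], [0.621, -0.153, 0.02]]
[286 276  17  11  61] [[0.604, -0.173, 0.02], [0.618, -0.176, 0.02]]
[339 282  14  12  72] [[0.62, -0.117, 0.02], [0.636, -0.119, 0.02]]
[361 282  17  19 158] [[0.623, -0.091, 0.02], [0.649, -0.093, 0.02]]
[ 60 287  11   9  68] [[0.582, -0.436, 0.02], [0.594, -0.441, 0.02]]
[598 289  42  15  91] [[0.674, 0.193, 0.02], [0.695, 0.196, 0.02]]
[575 305  20  10  71] [[0.691, 0.156, 0.02], [0.705, 0.158, 0.02]]
[596 306  24  11 112] [[0.696, 0.184, 0.02], [0.712, 0.186, 0.02]]
```

The handle shows at columns 314–330, rows 90–196, which is x = 0.414 to 0.517 m: flat and free on the worktop. Handing in.

```bash
python3 -c "
from bench import *
print(close_job())"
```

```text
the job is handed in; nothing more can be done
None
```

The job is handed in at about 17 s: the lid stands open at roughly 1.65–1.7 rad by camera estimate, the opener lies flat and released well clear of the box, and the bell, calculator and stapler show no sign of having moved; the real fingertips end about 38 mm short of the reported TCP, so the first grasp closed on air and I allowed for it after that.

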